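Third hand at the casting frame

TASK

The plaster casting frame on the bench still lacks its fourth side: take the loose board that is as long as the frame is wide, stand it on the base board across the open end, square and with its ends flush with the outer faces of the side boards, and press it against both side boards with a steady push of about 15 N in all, shared evenly, so that I can drive the screws. Do not let go: hold it still like that for about three seconds and finish while still pressing. Do not knock the cup inside the frame, and leave the shorter board, the screw tin and the screwdriver where they are.

Things in the scene. Friction and masses are not known exactly. Their poses are not given: they have to be found in the camera images.
- frame: Plaster casting frame: three plywood boards 18 mm thick, 80 mm tall, screwed together as an open-topped box on a white base board (300 x 240 x 18 mm) screwed to the bench; none of it moves. The box is 170 mm wide outside, 134 inside, its top 98 mm above the bench. Origin: centre of the base board's underside. z up, x out of the open end, which faces away from the robot, turned up to 0.35 rad
- seat (a point): Where the fourth board's centre must end up. Axes as the frame: x straight out of the open end, y across it, z up. It lies 9 mm outside the square ends of the two side boards, midway between them, 58 mm above the bench (40 mm above the base board, which reaches 86 mm farther out). The board belongs there with its thickness along x and length along y, bearing 18 mm at each end
- end_board_center (a point): Centre (half-way up) of the fourth board: bare plywood 170 mm long, 80 tall, 18 thick, about 0.15 kg, two small screw holes near each end; the longer of two loose boards. It starts standing on its long edge on the bench, left or right of the frame. Axes: x through its thickness, y along its length, z up; both faces and both ends are alike
- end_board: The same fourth board; origin at the centre of its underside
- short_board_center (a point): Centre (half-way up) of the shorter loose plywood board, 110 mm long, 80 tall, 18 thick, standing on edge on the bench on the other side of the frame; not needed. Axes as for the fourth board
- side_left: The frame's side board at +y of the seat, 155 mm long, 18 thick, 80 tall, rigidly fixed; origin at the centre of its underside, axes as the frame. The fourth board presses on its +x end
- side_right: The same at -y of the seat
- model_center (a point): Centre of the small unglazed cup standing loose, mouth down, inside the frame as the shape to be cast: 68 mm across at the bottom, 40 at the top, 56 tall. At least 35 mm remain between it and the fourth board in place
- screw_tin: Open steel tin with screws, 72 mm across, 45 mm tall, on the bench beyond the frame; origin at the centre of its underside
- screwdriver_grip (a point): Middle of the handle of a screwdriver lying on the bench beyond the frame

How it is judged:
On the way:
1. the fourth board stands home across the open end and is pressed against both side boards within the band for 1.5 s (x of end_board_center in the frame of seat between -0.003 and 0.003 m and y of end_board_center in the frame of seat between -0.005 and 0.005 m and z of end_board_center in the frame of seat between -0.003 and 0.003 m and angle between the x axis of end_board_center and the x axis of seat, either way round below 0.04 rad and angle between the z axis of end_board_center and the z axis of seat, either way round below 0.04 rad and contact force between end_board and side_left between 2.5 and 13 N and contact force between end_board and side_right between 2.5 and 13 N and contact force between end_board and the fingers above 2 N and linear speed of end_board below 0.01 m/s), for 1.5 s.
At the end, for the whole second after the job is handed in: The robot is still pressing: the fourth board stands still on the base board across the open end (3 mm in x and z, 5 mm in y, square within 0.04 rad), the fingers touch it, and it bears on the end of each side board with 2.5 to 13 N (all of step 1); the arm keeps its last pose, push and grip.
It fails at once if the cup in the frame was knocked (distance of model_center from where it was at the start of the episode above 0.008 m).
It fails at once if the shorter board was disturbed (distance of short_board_center from where it was at the start of the episode above 0.025 m).
It fails at once if the screw tin was disturbed (distance of screw_tin from where it was at the start of the episode above 0.025 m).
It fails at once if the screwdriver was disturbed (distance of screwdriver_grip from where it was at the start of the episode above 0.025 m).
It also fails if it takes over 48 s, if anything falls off the work surface, if the arm or the gripper's body presses on something with over 40 N, if the wrist force passes 120 N, or if a joint passes its speed limit or range.

ROBOT

A 6-joint arm with a two-finger parallel gripper is mounted at the origin on the work surface. World frame = base frame: x ahead of the robot, y to its left, z up, the work surface at z = 0. Lengths are in m, angles in rad, forces in N, time in s.
With the tool pointing down it reaches from about 0.3 to 0.875 m from the base axis. Payload 6.4 kg.
Tool frame: the origin (TCP) lies at the very end of the fingers, on their centre line; the grasp point (between the pads) lies 19 mm behind it; z points along the fingers, y is the line along which they close (so a half turn about z gives the same grasp; the last joint's range is limited). The gripper opens to 85 mm and grips with 20 to 120 N. Pads are 22 mm wide; open, the fingers measure 114 mm over their backs; the gripper's body (76 mm by 85 mm) begins 54 mm behind the grasp point. The pads swing forward as they close: fully open they stand 13 mm farther back than shut.
Start: joints at [-0.206, 0.181, 1.607, -0, 1.354, -0.206], TCP at [0.575, 0, 0.231] pointing down, gripper open.
Joint ranges: [-2.99, 2.99], [-0.89, 2.07], [0.3, 2.58], [-1.14, 4.28], [0, 2.63], [-3.12, 3.12]. Speed limits (rad/s): [2.57, 2.57, 3.01, 3.14, 3.14, 3.14].

INTERFACE

Orientations are given as a unit quaternion [x, y, z, w].
In Python, from bench import env gives the robot as it stands. The module is installed in compiled form; this text tells all that it offers.
- The arm moves only by the tool drive_tool, never from a script. Its argument "steps" is a list of rows, each an object of numbers: "fingers": the finger opening in mm, from 0 to 85.4; "x", "y", "z": the shift along the tool's x, y, z in units of 50 mm (1.0 is 50 mm); "rx", "ry", "rz": the turn, a rotation vector about the tool's x, y, z in degrees. In form: [{"fingers": .., "x": .., "y": .., "z": .., "rx": .., "ry": .., "rz": ..}, ...]. A call has 1 to 5 rows; each row shifts and turns the commanded pose from where the row before left it, along the tool's axes as they then stand; what a row does not reach is not made up. A row lasts 1/10 s, in which the tool goes at most 50 mm and 8.59 degrees, less where a joint would pass 70% of its speed; a pose out of reach is approached as far as the arm can. A call is refused whole if a number of a shift passes 1 or a number of a turn 8.59, either way. A call with a gripper value outside its range is refused whole. The fingers move at their own pace and stop on an object; "newtons" is the grip in N (left out, the last holds). Time passes only in rows, so rows that do not move let the fingers close. It gives the time, the measured TCP pose, the force, the opening and the grip force at its end, in the units of the state.
- env.sense(): the state, without advancing time (a new reading comes with each control period).
- env.read_camera(name): name is "scene" or "side" or "wrist"; returns (picture, depth): 384x512x3 uint8, blue, green, red; 384x512 float32, m along the optical axis (not along the pixel's ray), 0 where there is no reading.
- env.camera_model(name): a dict with "vfov" (degrees; the focal length in pixels is half the picture's height over the tangent of half this angle, whatever the lens; pixels are square), "cx", "cy" (the principal point, pixels), "R" (3x3) and "t" (3): a world point X has camera coordinates R X + t. Camera axes: x right, y down, z forward; pixel columns grow to the right and rows downward; lengths in m; the calibration is good to about 2 mm. A picture is of the moment at which its call begins: read the wrist's pose just before it. camera_model takes no time and is no camera call; for the wrist camera it gives the pose at the moment of the call.
- env.finish_job(): hands the job in; it is judged then, once.
Trained networks look in the newest picture that a camera, given by its name, has taken for a name from the list of things; names that differ only in an ending like _2 or _b are one class to them, and where a whole thing is asked for, a point or a joint stands for the part that bears it (a point fixed in the world has none). Each returns a list of dicts, best first, with "p" (0 to 1); they miss things now and then, are a little off and sometimes report something else, mostly with a low value. They report only what shows in the picture. A call takes as long as a camera call.
- env.silhouettes(camera, target): "mask" (384x512 bool, what is visible of it).
- env.landmark_of(camera, target): "point" ([x, y, z] in m, in the coordinates of the camera as it stood for that picture, good to about 4 mm: a listed point, or the origin of a listed thing).
The state is a dict: "time_s": time; "joint_positions": joint angles; "qvel": joint speeds; "effort": joint torques, N m; "tool_pos": TCP position; "ee_rot": TCP orientation; "wrist_force": force on the tool from outside, world axes, zero at the start; "moment": the same for the moment, N m; "grip_width": opening from 0.0 (shut) to 1.0 (fully open); "gripper_force": force on a finger pad.
Only numpy, scipy, OpenCV 4.12 (cv2) and the standard library are available. Lean on these libraries where they do the work, as an engineer would, in place of code of your own. Each camera call takes 0.05 s, during which the arm holds its last target. There are 200 camera calls.

## Working session

There is one attempt and no reset: what is moved stays moved. The work goes in short steps, Python scripts to look and compute and a tool call to move; the robot and the scene stay as the last step left them, time stands still between calls to the robot, and variables do not carry over. Pictures are saved under pics/ and viewed, at most 10 in all, crops included, and the job is handed in when it is done.

Besides the shell and the picture viewer there is one more tool, called after "Request:" as name([rows], argument=value, ...), one row to a line, values as JSON. drive_tool: Moves the arm, as the interface text tells. Its arguments: {"type":"object","properties":{"steps":{"type":"array"},"newtons":{"type":"number"}},"required":["steps"]}

```bash
mkdir -p pics; cat > h.py <<'E'
import numpy as np, cv2
from bench import env
from scipy.spatial.transform import Rotation as Ro
def cam(c):
    m=env.camera_model(c); return np.array(m["R"]),np.array(m["t"]),192/np.tan(np.radians(m["vfov"]/2)),m["cx"],m["cy"]
def cloud(c,d):
    R,t,f,cx,cy=cam(c); v,u=np.mgrid[:384,:512]
    P=np.stack([(u-cx)/f*d,(v-cy)/f*d,d],-1); return (P-t)@R
def lm(c,n):
    R,t,*_=cam(c); return [(round(o["p"],2),((np.array(o["point"])-t)@R).round(4).tolist()) for o in env.landmark_of(c,n)[:2]]
E
cat > a.py <<'E'
from h import *
ims=[]
for c in("scene","side"):
    p,d=env.read_camera(c); W=cloud(c,d); np.save(c+".npy",W); np.save(c+"_d.npy",d); ims.append(p); cv2.imwrite(f"pics/{c}0.png",p)
    for n in("frame","seat","end_board_center","short_board_center","side_left","side_right","model_center","screw_tin","screwdriver_grip"): print(c,n,lm(c,n))
    for n in("end_board","short_board_center","side_left","side_right"):
        s=env.silhouettes(c,n)
        for o in s[:1]:
            m=o["mask"]&(d>0); np.save(f"{c}_{n}.npy",m); q=W[m]; top=q[np.abs(q[:,2]-np.percentile(q[:,2],97))<.006]
            r=cv2.minAreaRect((top[:,:2]*1000).astype(np.float32)); print(c,n,round(o["p"],2),m.sum(),"ztop",top[:,2].mean().round(4),r)
cv2.imwrite("pics/both0.png",cv2.resize(np.vstack(ims),None,fx=.78,fy=.78))
print(env.sense())
E
python3 a.py
```

```text
scene frame [(0.73, [0.4954, -0.0391, 0.002]), (0.39, [0.7437, 0.2553, -0.0013])]
scene seat [(0.9, [0.5583, -0.0385, 0.0596])]
scene end_board_center [(0.56, [0.5016, 0.3305, 0.0423])]
scene short_board_center [(0.71, [0.5488, -0.3401, 0.0361]), (0.7, [0.7114, -0.2827, 0.0145])]
scene side_left [(0.8, [0.4645, 0.033, 0.0176])]
scene side_right [(0.91, [0.4786, -0.1173, 0.0158])]
scene model_center [(0.96, [0.4767, -0.0287, 0.045]), (0.34, [0.7103, -0.2814, 0.0124])]
scene screw_tin [(0.91, [0.7436, 0.253, -0.0013])]
scene screwdriver_grip [(0.61, [0.7124, -0.2796, 0.0105]), (0.23, [0.49, -0.0403, -0.0007])]
scene end_board 0.56 1289 ztop 0.079 ((500.4857177734375, 329.2261657714844), (173.1215362548828, 26.270681381225586), 5.5296950340271)
scene short_board_center 0.75 905 ztop 0.0797 ((544.45166015625, -346.4391174316406), (19.383028030395508, 112.6008529663086), 86.70086669921875)
scene side_left 0.76 1222 ztop 0.0973 ((466.25762939453125, 33.34918212890625), (153.0184783935547, 23.31039047241211), 4.11823844909668)
scene side_right 0.71 1304 ztop 0.0978 ((478.9949035644531, -119
[... 1219 characters left out ...]
array([-2.06305109e-01,  1.80814497e-01,  1.60696633e+00,  9.32059915e-06,
        1.35378433e+00, -2.06285292e-01]), 'qvel': array([-2.07300953e-03, -1.16178188e-05,  8.18144186e-05,  1.27029763e-03,
       -2.58014989e-04, -6.13900979e-04]), 'effort': array([ 5.05183853e-04, -4.44831705e+01, -3.51675117e+01, -3.65729311e-04,
        6.57290566e-04,  5.54199084e-05]), 'tool_pos': array([5.75035246e-01, 1.01566779e-05, 2.31296593e-01]), 'ee_rot': array([7.07114497e-01, 7.07099065e-01, 1.13321633e-05, 9.01467497e-06]), 'wrist_force': array([-0.02088767, -0.10269138,  0.57170045]), 'moment': array([-0.02295667,  0.04594693,  0.00967801]), 'gripper_force': 0.0, 'grip_width': 1.0032758602538858}
```

View pics/both0.png

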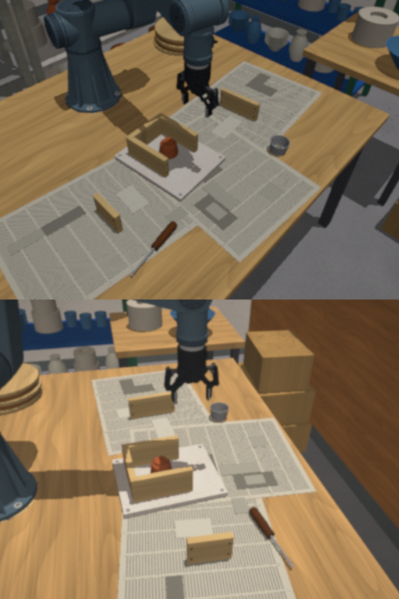

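The top view shows the frame open toward +x, the long board at (0.50, 0.33), and the short board at y = -0.34. The networks agree with the picture. Next I'll check with the wrist camera, which is already over the seat.

```bash
cat > b.py <<'E'
from h import *
import sys
tag=sys.argv[1]; c="wrist"
p,d=env.read_camera(c); W=cloud(c,d); np.save(f"w{tag}.npy",W); cv2.imwrite(f"pics/w{tag}.png",p)
print(cam(c)[0].round(3).tolist(),(-cam(c)[0].T@cam(c)[1]).round(3), cam(c)[2])
for n in sys.argv[2:]:
    print(n,lm(c,n))
    for o in env.silhouettes(c,n)[:1]:
        m=o["mask"]&(d>0); q=W[m]
        if len(q)<50: continue
        top=q[np.abs(q[:,2]-np.percentile(q[:,2],90))<.005]
        r=cv2.minAreaRect((top[:,:2]*1000).astype(np.float32)); print("  ",round(o["p"],2),m.sum(),"ztop",top[:,2].mean().round(4),r)
E
python3 b.py 0 seat side_left side_right model_center end_board
```

```text
[[1.0, 0.001, 0.0], [0.001, -0.961, 0.277], [0.0, -0.277, -0.961]] [0.574 0.07  0.374] 295.9174257256156
seat [(0.87, [0.55, -0.0384, 0.0561])]
   0.78 43558 ztop 0.0975 ((459.1989440917969, -44.176918029785156), (174.02076721191406, 170.73471069335938), 3.9620141983032227)
side_left [(0.8, [0.4609, 0.0314, 0.0142])]
   0.8 4270 ztop 0.0977 ((462.7970275878906, 32.48405456542969), (156.28794860839844, 18.97644805908203), 4.3249406814575195)
side_right [(0.83, [0.4711, -0.1192, 0.0176])]
   0.84 3773 ztop 0.0974 ((474.30902099609375, -119.10870361328125), (154.2292022705078, 19.64298439025879), 4.300623893737793)
model_center [(0.71, [0.4739, -0.0255, 0.0445])]
   0.73 2848 ztop 0.0735 ((474.99810791015625, -32.50285339355469), (39.18619918823242, 39.3378791809082), 85.85107421875)
end_board []
```

View pics/w0.png

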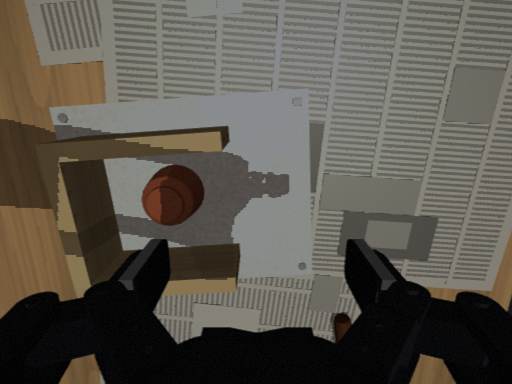

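Wrist picture: the frame's side boards run along rows ~145 and ~270, ending at columns ~228 and ~238, with the cup at (172, 195). The seat works out at (0.5548, -0.0368) with a frame yaw of 4.3°. Spacing and height match the given sizes. Moving over the long board.

Request:
drive_tool([
  {"fingers":85,"x":0.94,"y":-0.21},
  {"fingers":85,"x":0.94,"y":-0.21},
  {"fingers":85,"x":0.94,"y":-0.21},
  {"fingers":85,"x":0.94,"y":-0.21},
  {"fingers":85,"x":0.94,"y":-0.21},
])

```text
$.steps[0]: bad value
```

Request:
drive_tool([
  {"fingers":85,"x":0.94,"y":-0.21},
  {"fingers":85,"x":0.94,"y":-0.21},
  {"fingers":85,"rz":8.5},
  {"fingers":85,"rz":8.5},
  {"fingers":85,"rz":8.5},
])

```text
$.steps[0]: bad value
```

Request:
drive_tool([
  {"fingers":85,"rz":8.5},
  {"fingers":85,"rz":8.5},
  {"fingers":85,"rz":8.5},
  {"fingers":85,"rz":8.5},
  {"fingers":85,"rz":8.5},
])

```text
$.steps[0]: bad value
```

Request:
drive_tool([
  {"fingers":85,"rz":8.5},
  {"fingers":85,"rz":8.5},
  {"fingers":85},
  {"fingers":85},
])

```text
$.steps[0]: bad value
```

```bash
python3 b.py 1 end_board end_board_center; python3 -c "
from h import *
s=env.sense();print(s['joint_positions'],s['tool_pos'],Ro.from_quat(s['ee_rot']).as_matrix().round(4))"
```

```text
[[1.0, 0.001, 0.0], [0.001, -0.961, 0.277], [0.0, -0.277, -0.961]] [0.574 0.07  0.374] 295.9174257256156
end_board []
end_board_center []
[-2.06290902e-01  1.80798771e-01  1.60702458e+00  5.84970663e-06
  1.35379107e+00 -2.06248953e-01] [5.75004931e-01 2.35657139e-05 2.31277253e-01] [[ 0.  1. -0.]
 [ 1. -0.  0.]
 [ 0. -0. -1.]]
```

View pics/w1.png

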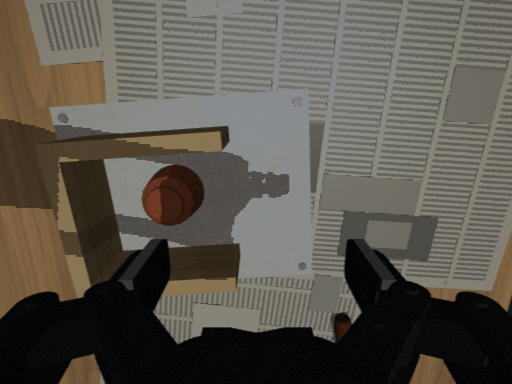

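All rows were refused, presumably because every key must be present. The picture is unchanged. Retrying with full rows.

Request:
drive_tool([
  {"fingers":85,"x":0.94,"y":-0.21,"z":0,"rx":0,"ry":0,"rz":0},
  {"fingers":85,"x":0.94,"y":-0.21,"z":0,"rx":0,"ry":0,"rz":0},
  {"fingers":85,"x":0.94,"y":-0.21,"z":0,"rx":0,"ry":0,"rz":0},
  {"fingers":85,"x":0.94,"y":-0.21,"z":0,"rx":0,"ry":0,"rz":0},
  {"fingers":85,"x":0.94,"y":-0.21,"z":0,"rx":0,"ry":0,"rz":0},
])

```text
time_s: 2.7
tool_pos: [0.5219, 0.2368, 0.2315]
ee_rot: [0.707, 0.707, 0.0, 0.0]
wrist_force: [0.4, 0.9, 0.0]
grip_width: 0.997
gripper_force: 0.0
```

Request:
drive_tool([
  {"fingers":85,"x":0.94,"y":-0.21,"z":0,"rx":0,"ry":0,"rz":0},
  {"fingers":85,"x":0.94,"y":-0.21,"z":0,"rx":0,"ry":0,"rz":0},
  {"fingers":85,"x":0,"y":0,"z":0,"rx":0,"ry":0,"rz":8.5},
  {"fingers":85,"x":0,"y":0,"z":0,"rx":0,"ry":0,"rz":8.5},
  {"fingers":85,"x":0,"y":0,"z":0,"rx":0,"ry":0,"rz":8.5},
])

```text
time_s: 3.2
tool_pos: [0.5011, 0.3298, 0.2312]
ee_rot: [0.847, 0.532, -0.0, 0.0]
wrist_force: [0.7, -0.2, -0.4]
grip_width: 0.997
gripper_force: 0.0
```

Request:
drive_tool([
  {"fingers":85,"x":0,"y":0,"z":0,"rx":0,"ry":0,"rz":8.5},
  {"fingers":85,"x":0,"y":0,"z":0,"rx":0,"ry":0,"rz":8.5},
  {"fingers":85,"x":0,"y":0,"z":0,"rx":0,"ry":0,"rz":8.5},
  {"fingers":85,"x":0,"y":0,"z":0,"rx":0,"ry":0,"rz":8.5},
  {"fingers":85,"x":0,"y":0,"z":0,"rx":0,"ry":0,"rz":8.5},
])

```text
time_s: 3.7
tool_pos: [0.5015, 0.329, 0.2313]
ee_rot: [0.982, 0.188, -0.0, 0.0]
wrist_force: [0.6, 0.4, 0.1]
grip_width: 0.992
gripper_force: 0.0
```

Request:
drive_tool([
  {"fingers":85,"x":0,"y":0,"z":0,"rx":0,"ry":0,"rz":8.5},
  {"fingers":85,"x":0,"y":0,"z":0,"rx":0,"ry":0,"rz":8.5},
  {"fingers":85,"x":0,"y":0,"z":0,"rx":0,"ry":0,"rz":0},
  {"fingers":85,"x":0,"y":0,"z":0,"rx":0,"ry":0,"rz":0},
])

```text
time_s: 4.1
tool_pos: [0.5015, 0.329, 0.2313]
ee_rot: [0.999, 0.046, -0.0, -0.0]
wrist_force: [0.3, -0.7, -0.8]
grip_width: 0.993
gripper_force: 0.0
```

```bash
python3 b.py 2 end_board end_board_center; python3 -c "
from h import *
s=env.sense();print(s['joint_positions'],s['tool_pos'],Ro.from_quat(s['ee_rot']).as_matrix().round(4))"
```

```text
[[0.092, -0.996, -0.0], [-0.957, -0.088, 0.278], [-0.276, -0.025, -0.961]] [0.571 0.335 0.374] 295.9174257256156
end_board [(0.66, [0.4967, 0.3307, 0.0023])]
   0.64 2852 ztop 0.0798 ((497.86138916015625, 331.1863708496094), (170.27932739257812, 17.945148468017578), 5.908365726470947)
end_board_center []
   0.86 2859 ztop 0.0798 ((497.8275146484375, 331.197998046875), (170.21035766601562, 17.94375991821289), 5.861813068389893)
[3.82931419e-01 2.35267492e-01 1.54234670e+00 9.08543229e-06
 1.36395906e+00 1.86508573e+00] [0.50151816 0.32902053 0.2312997 ] [[ 0.9961  0.0885  0.    ]
 [ 0.0885 -0.9961  0.    ]
 [ 0.     -0.     -1.    ]]
```

View pics/w2.png

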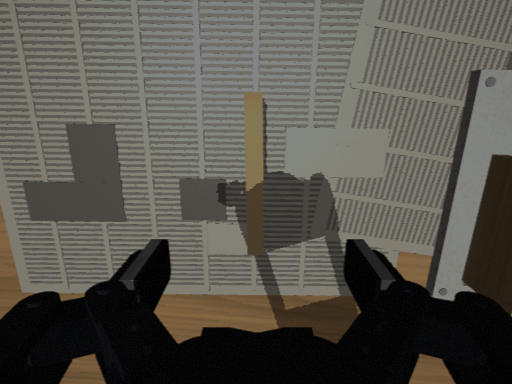

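Wrist picture: the board lies centred at about (255, 172) between the fingers. Measured size is 170.2 x 17.9 mm, top at 79.8 mm, yaw 5.9°. Descending and gripping.

Request:
drive_tool([
  {"fingers":85,"x":-0.07,"y":-0.05,"z":0,"rx":0,"ry":0,"rz":-0.8},
  {"fingers":85,"x":0,"y":0,"z":0.9,"rx":0,"ry":0,"rz":0},
  {"fingers":85,"x":0,"y":0,"z":0.9,"rx":0,"ry":0,"rz":0},
  {"fingers":85,"x":0,"y":0,"z":0.9,"rx":0,"ry":0,"rz":0},
  {"fingers":85,"x":0,"y":0,"z":0.9,"rx":0,"ry":0,"rz":0},
])

```text
time_s: 4.85
tool_pos: [0.4976, 0.3315, 0.05]
ee_rot: [0.999, 0.051, 0.0, -0.0]
wrist_force: [0.8, 0.5, 0.8]
grip_width: 0.997
gripper_force: 0.0
```

Request:
drive_tool([
  {"fingers":85,"x":0,"y":0,"z":0.46,"rx":0,"ry":0,"rz":0},
  {"fingers":30,"x":0,"y":0,"z":0,"rx":0,"ry":0,"rz":0},
  {"fingers":30,"x":0,"y":0,"z":0,"rx":0,"ry":0,"rz":0},
  {"fingers":10,"x":0,"y":0,"z":0,"rx":0,"ry":0,"rz":0},
  {"fingers":10,"x":0,"y":0,"z":0,"rx":0,"ry":0,"rz":0},
], newtons=50)

```text
time_s: 5.35
tool_pos: [0.4994, 0.332, 0.0306]
ee_rot: [0.999, 0.051, 0.002, -0.001]
wrist_force: [-0.4, 0.5, 0.7]
grip_width: 0.327
gripper_force: 0.0
```

Request:
drive_tool([
  {"fingers":10,"x":0,"y":0,"z":0,"rx":0,"ry":0,"rz":0},
  {"fingers":10,"x":0,"y":0,"z":0,"rx":0,"ry":0,"rz":0},
  {"fingers":10,"x":0,"y":0,"z":0,"rx":0,"ry":0,"rz":0},
  {"fingers":10,"x":0,"y":0,"z":0,"rx":0,"ry":0,"rz":0},
  {"fingers":10,"x":0,"y":0,"z":0,"rx":0,"ry":0,"rz":0},
])

```text
time_s: 5.85
tool_pos: [0.4992, 0.3317, 0.0304]
ee_rot: [0.999, 0.051, 0.002, -0.001]
wrist_force: [-0.3, -0.0, 5.8]
grip_width: 0.203
gripper_force: 49.9
```

Gripped (opening 17 mm, 50 N). Lifting.

Request:
drive_tool([
  {"fingers":10,"x":0,"y":0,"z":-0.3,"rx":0,"ry":0,"rz":0},
  {"fingers":10,"x":0,"y":0,"z":-0.6,"rx":0,"ry":0,"rz":0},
  {"fingers":10,"x":0,"y":0,"z":-0.8,"rx":0,"ry":0,"rz":0},
  {"fingers":10,"x":0,"y":0,"z":-0.6,"rx":0,"ry":0,"rz":0},
  {"fingers":10,"x":0,"y":0,"z":-0.3,"rx":0,"ry":0,"rz":0},
], newtons=70)

```text
time_s: 6.35
tool_pos: [0.4993, 0.332, 0.1628]
ee_rot: [0.999, 0.051, 0.003, -0.001]
wrist_force: [0.2, 0.3, -0.8]
grip_width: 0.2
gripper_force: 68.2
```

Request:
drive_tool([
  {"fingers":10,"x":0.03,"y":0.3,"z":0,"rx":0,"ry":0,"rz":0},
  {"fingers":10,"x":0.07,"y":0.6,"z":0,"rx":0,"ry":0,"rz":0},
  {"fingers":10,"x":0.07,"y":0.6,"z":0,"rx":0,"ry":0,"rz":0},
  {"fingers":10,"x":0.07,"y":0.6,"z":0,"rx":0,"ry":0,"rz":0},
  {"fingers":10,"x":0.07,"y":0.6,"z":0,"rx":0,"ry":0,"rz":0},
])

```text
time_s: 6.85
tool_pos: [0.5255, 0.1962, 0.1561]
ee_rot: [0.999, 0.051, -0.002, 0.0]
wrist_force: [0.9, -0.3, -1.0]
grip_width: 0.202
gripper_force: 68.4
```

Request:
drive_tool([
  {"fingers":10,"x":0.07,"y":0.6,"z":0,"rx":0,"ry":0,"rz":0},
  {"fingers":10,"x":0.07,"y":0.6,"z":0,"rx":0,"ry":0,"rz":0},
  {"fingers":10,"x":0.07,"y":0.6,"z":0,"rx":0,"ry":0,"rz":0},
  {"fingers":10,"x":0.07,"y":0.6,"z":0,"rx":0,"ry":0,"rz":0},
  {"fingers":10,"x":0.07,"y":0.6,"z":0,"rx":0,"ry":0,"rz":0},
])

```text
time_s: 7.35
tool_pos: [0.5579, 0.049, 0.1561]
ee_rot: [0.999, 0.05, -0.002, -0.0]
wrist_force: [0.6, 1.3, -1.1]
grip_width: 0.204
gripper_force: 68.4
```

Request:
drive_tool([
  {"fingers":10,"x":0.07,"y":0.6,"z":0,"rx":0,"ry":0,"rz":0},
  {"fingers":10,"x":0.07,"y":0.6,"z":0,"rx":0,"ry":0,"rz":0},
  {"fingers":10,"x":0.07,"y":0.57,"z":0,"rx":0,"ry":0,"rz":0},
  {"fingers":10,"x":0,"y":0,"z":0,"rx":0,"ry":0,"rz":-4},
  {"fingers":10,"x":0,"y":0,"z":0,"rx":0,"ry":0,"rz":-8},
])

```text
time_s: 7.85
tool_pos: [0.5772, -0.0378, 0.1559]
ee_rot: [0.988, 0.155, -0.002, -0.001]
wrist_force: [0.2, 0.2, -1.4]
grip_width: 0.203
gripper_force: 68.4
```

Request:
drive_tool([
  {"fingers":10,"x":0,"y":0,"z":0,"rx":0,"ry":0,"rz":-8},
  {"fingers":10,"x":0,"y":0,"z":0,"rx":0,"ry":0,"rz":-8},
  {"fingers":10,"x":0,"y":0,"z":0,"rx":0,"ry":0,"rz":-8},
  {"fingers":10,"x":0,"y":0,"z":0,"rx":0,"ry":0,"rz":-8},
  {"fingers":10,"x":0,"y":0,"z":0,"rx":0,"ry":0,"rz":-8},
])

```text
time_s: 8.35
tool_pos: [0.577, -0.0366, 0.156]
ee_rot: [0.874, 0.486, -0.002, -0.001]
wrist_force: [0.2, 0.6, -0.3]
grip_width: 0.204
gripper_force: 68.4
```

Request:
drive_tool([
  {"fingers":10,"x":0,"y":0,"z":0,"rx":0,"ry":0,"rz":-8},
  {"fingers":10,"x":0,"y":0,"z":0,"rx":0,"ry":0,"rz":-8},
  {"fingers":10,"x":0,"y":0,"z":0,"rx":0,"ry":0,"rz":-8},
  {"fingers":10,"x":0,"y":0,"z":0,"rx":0,"ry":0,"rz":-8},
  {"fingers":10,"x":0,"y":0,"z":0,"rx":0,"ry":0,"rz":-4.4},
])

```text
time_s: 8.85
tool_pos: [0.577, -0.0366, 0.156]
ee_rot: [0.679, 0.734, -0.001, -0.002]
wrist_force: [0.1, -0.5, -1.6]
grip_width: 0.202
gripper_force: 68.4
```

Request:
drive_tool([
  {"fingers":10,"x":0,"y":0,"z":0,"rx":0,"ry":0,"rz":0},
  {"fingers":10,"x":0,"y":0,"z":0,"rx":0,"ry":0,"rz":0},
])

```text
time_s: 9.05
tool_pos: [0.5777, -0.0364, 0.1568]
ee_rot: [0.682, 0.732, -0.001, -0.001]
wrist_force: [0.3, -0.1, -0.4]
grip_width: 0.2
gripper_force: 68.4
```

```bash
python3 b.py 3 end_board side_left side_right; python3 -c "
from h import *
s=env.sense();print(s['joint_positions'],s['tool_pos'],s['wrist_force'],s['moment'],Ro.from_quat(s['ee_rot']).as_matrix().round(4))"
```

```text
[[0.997, 0.072, -0.002], [0.069, -0.958, 0.277], [0.018, -0.276, -0.961]] [0.573 0.033 0.3  ] 295.9174257256156
end_board [(0.64, [0.5761, -0.0345, 0.1267])]
   0.76 15171 ztop 0.2064 ((574.6918334960938, -0.8923683166503906), (18.171886444091797, 97.68986511230469), 4.120668888092041)
side_left [(0.64, [0.4645, 0.0331, 0.0179]), (0.26, [0.4732, -0.119, 0.0176])]
   0.83 6352 ztop 0.098 ((472.2255859375, 33.25791931152344), (138.27069091796875, 18.01061248779297), 4.109872817993164)
side_right [(0.71, [0.4737, -0.1203, 0.0215])]
   0.6 7706 ztop 0.0976 ((438.7447204589844, -121.38264465332031), (84.88770294189453, 19.588830947875977), 4.364865779876709)
[-2.66630033e-01  2.65915243e-01  1.65992598e+00 -2.03082701e-05
  1.21571561e+00 -3.39615049e-01] [ 0.5788266  -0.03598816  0.15827398] [-0.05466105  0.15266942 -1.09739707] [-0.03345182  0.0024657  -0.04643154] [[-0.0729  0.9973  0.    ]
 [ 0.9973  0.0729 -0.    ]
 [-0.      0.     -1.    ]]
```

View pics/w3.png

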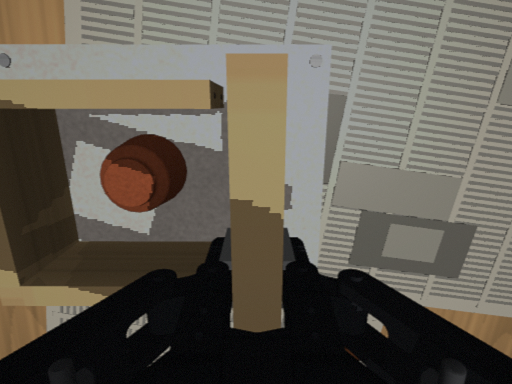

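Wrist picture: the board's far end is at (258, 57), parallel to and about 21 mm outside the side-board ends (column ~223). The cup at (145, 173) is undisturbed. The sideways offset is about -1.7 mm, which I'll correct while lowering.

Request:
drive_tool([
  {"fingers":10,"x":0.03,"y":0,"z":0.3,"rx":0,"ry":0,"rz":-0.1},
  {"fingers":10,"x":0,"y":0,"z":0.6,"rx":0,"ry":0,"rz":0},
  {"fingers":10,"x":0,"y":0,"z":0.6,"rx":0,"ry":0,"rz":0},
  {"fingers":10,"x":0,"y":0,"z":0.3,"rx":0,"ry":0,"rz":0},
  {"fingers":10,"x":0,"y":0,"z":0.1,"rx":0,"ry":0,"rz":0},
])

```text
time_s: 9.9
tool_pos: [0.5769, -0.0339, 0.0606]
ee_rot: [0.68, 0.733, -0.001, -0.002]
wrist_force: [-0.9, -0.1, -1.3]
grip_width: 0.203
gripper_force: 68.4
```

Request:
drive_tool([
  {"fingers":10,"x":0,"y":0,"z":0,"rx":0,"ry":0,"rz":0},
  {"fingers":10,"x":0,"y":0,"z":0,"rx":0,"ry":0,"rz":0},
])

```text
time_s: 10.1
tool_pos: [0.5798, -0.0347, 0.0645]
ee_rot: [0.68, 0.733, 0.0, 0.001]
wrist_force: [0.6, 0.2, -0.7]
grip_width: 0.202
gripper_force: 68.4
```

```bash
python3 b.py 4 end_board side_left; python3 -c "
from h import *
s=env.sense();print(s['tool_pos'],s['wrist_force'],s['moment'],Ro.from_quat(s['ee_rot']).as_matrix().round(4))"
```

```text
[[0.997, 0.076, 0.003], [0.072, -0.958, 0.278], [0.024, -0.277, -0.96]] [0.574 0.035 0.207] 295.9174257256156
end_board [(0.69, [0.5774, -0.0357, 0.0352])]
   0.86 14791 ztop 0.114 ((576.3153076171875, 0.5618400573730469), (18.107641220092773, 97.34669494628906), 4.419561862945557)
side_left [(0.96, [0.4627, 0.0343, 0.0181]), (0.22, [0.5545, -0.04, 0.0577])]
   0.73 10438 ztop 0.098 ((511.5618896484375, 35.842620849609375), (59.96287536621094, 18.15321922302246), 4.015713691711426)
[ 0.57939746 -0.03466897  0.06431039] [-0.549242   -0.67085689 -0.78095593] [ 0.00498823 -0.02802595 -0.05051507] [[-7.500e-02  9.972e-01  1.700e-03]
 [ 9.972e-01  7.500e-02 -5.000e-04]
 [-6.000e-04  1.700e-03 -1.000e+00]]
```

View pics/w4.png

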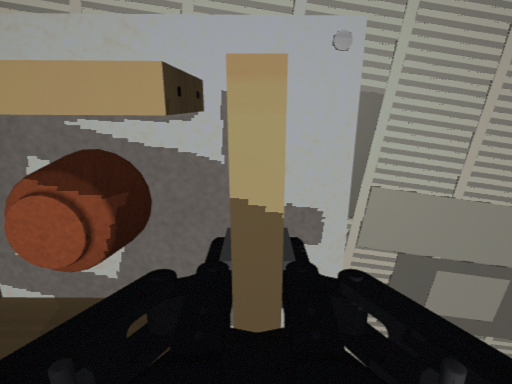

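Wrist picture: the board's end at (258, 57) is aligned with the outer face of the left side board (row ~62, nearer the lens once height is allowed for). The lateral error computes to -0.3 mm. The board bottom is ~16 mm above the base, so I'm lowering it.

Request:
drive_tool([
  {"fingers":10,"x":0,"y":0,"z":0.12,"rx":0,"ry":0,"rz":0},
  {"fingers":10,"x":0,"y":0,"z":0.12,"rx":0,"ry":0,"rz":0},
  {"fingers":10,"x":0,"y":0,"z":0.04,"rx":0,"ry":0,"rz":0},
  {"fingers":10,"x":0,"y":0,"z":0,"rx":0,"ry":0,"rz":0},
  {"fingers":10,"x":0,"y":0,"z":0,"rx":0,"ry":0,"rz":0},
])

```text
time_s: 10.85
tool_pos: [0.5786, -0.0345, 0.049]
ee_rot: [0.68, 0.733, -0.0, -0.0]
wrist_force: [-1.0, 0.1, -0.4]
grip_width: 0.201
gripper_force: 68.4
```

Request:
drive_tool([
  {"fingers":10,"x":0,"y":0,"z":0.02,"rx":0,"ry":0,"rz":0},
  {"fingers":10,"x":0,"y":0,"z":0,"rx":0,"ry":0,"rz":0},
  {"fingers":10,"x":0,"y":0,"z":0,"rx":0,"ry":0,"rz":0},
])

```text
time_s: 11.15
tool_pos: [0.5789, -0.0346, 0.0485]
ee_rot: [0.68, 0.733, 0.0, 0.0]
wrist_force: [-1.3, -0.6, 2.2]
grip_width: 0.204
gripper_force: 68.8
```

Touching the base lightly. Sliding inward most of the way.

Request:
drive_tool([
  {"fingers":10,"x":0,"y":-0.1,"z":0,"rx":0,"ry":0,"rz":0},
  {"fingers":10,"x":0,"y":-0.1,"z":0,"rx":0,"ry":0,"rz":0},
  {"fingers":10,"x":0,"y":-0.1,"z":0,"rx":0,"ry":0,"rz":0},
  {"fingers":10,"x":0,"y":-0.06,"z":0,"rx":0,"ry":0,"rz":0},
  {"fingers":10,"x":0,"y":0,"z":0,"rx":0,"ry":0,"rz":0},
])

```text
time_s: 11.65
tool_pos: [0.5603, -0.0359, 0.0484]
ee_rot: [0.68, 0.733, -0.0, -0.0]
wrist_force: [0.5, -0.5, 1.9]
grip_width: 0.198
gripper_force: 68.8
```

Request:
drive_tool([
  {"fingers":10,"x":0,"y":-0.02,"z":0,"rx":0,"ry":0,"rz":0},
  {"fingers":10,"x":0,"y":-0.02,"z":0,"rx":0,"ry":0,"rz":0},
  {"fingers":10,"x":0,"y":0,"z":0,"rx":0,"ry":0,"rz":0},
  {"fingers":10,"x":0,"y":0,"z":0,"rx":0,"ry":0,"rz":0},
])

```text
time_s: 12.05
tool_pos: [0.559, -0.0361, 0.0484]
ee_rot: [0.68, 0.733, 0.0, 0.0]
wrist_force: [1.8, 0.1, 2.1]
grip_width: 0.199
gripper_force: 68.9
```

```bash
python3 b.py 5 end_board side_left; python3 -c "
from h import *
s=env.sense();print(s['tool_pos'],s['wrist_force'],s['moment'],Ro.from_quat(s['ee_rot']).as_matrix().round(4))"
```

```text
[[0.997, 0.076, 0.0], [0.073, -0.958, 0.278], [0.021, -0.277, -0.961]] [0.553 0.033 0.191] 295.9174257256156
end_board [(0.59, [0.5549, -0.0326, 0.0207])]
   0.87 15055 ztop 0.0978 ((555.529296875, -0.6934127807617188), (18.165157318115234, 97.40326690673828), 4.230419635772705)
side_left [(0.74, [0.4622, 0.0361, 0.016])]
   0.73 14554 ztop 0.0978 ((508.767822265625, 35.71665954589844), (70.25714111328125, 18.170795440673828), 4.106308460235596)
[ 0.55899887 -0.03607267  0.04841415] [2.37084581 0.44350426 2.9762759 ] [ 0.17935234 -0.29483096 -0.08494592] [[-7.490e-02  9.972e-01  4.000e-04]
 [ 9.972e-01  7.490e-02 -1.000e-04]
 [-1.000e-04  4.000e-04 -1.000e+00]]
```

The board is flush (lateral ~0 mm, x ~-0.3 mm) and just making contact. Building up the push.

Request:
drive_tool([
  {"fingers":10,"x":0,"y":-0.02,"z":0,"rx":0,"ry":0,"rz":0},
  {"fingers":10,"x":0,"y":0,"z":0,"rx":0,"ry":0,"rz":0},
  {"fingers":10,"x":0,"y":0,"z":0,"rx":0,"ry":0,"rz":0},
  {"fingers":10,"x":0,"y":0,"z":0,"rx":0,"ry":0,"rz":0},
])

```text
time_s: 12.7
tool_pos: [0.558, -0.0361, 0.0484]
ee_rot: [0.68, 0.733, 0.0, 0.0]
wrist_force: [2.3, -1.1, 3.2]
grip_width: 0.202
gripper_force: 69.0
```

```bash
python3 -c "
from h import *
s=env.sense();print(s['tool_pos'],s['wrist_force'],s['moment'],Ro.from_quat(s['ee_rot']).as_matrix().round(4))"
```

```text
[ 0.55797111 -0.03613321  0.04841562] [ 2.32501465 -1.11029165  3.16351712] [ 0.31646686 -0.48375608 -0.17429067] [[-7.490e-02  9.972e-01  4.000e-04]
 [ 9.972e-01  7.490e-02 -1.000e-04]
 [-1.000e-04  4.000e-04 -1.000e+00]]
```

Request:
drive_tool([
  {"fingers":10,"x":0,"y":-0.02,"z":0,"rx":0,"ry":0,"rz":0},
  {"fingers":10,"x":0,"y":0,"z":0,"rx":0,"ry":0,"rz":0},
  {"fingers":10,"x":0,"y":0,"z":0,"rx":0,"ry":0,"rz":0},
])

```text
time_s: 13.0
tool_pos: [0.5569, -0.0362, 0.0484]
ee_rot: [0.68, 0.733, 0.0, 0.0]
wrist_force: [2.7, 0.4, 4.6]
grip_width: 0.206
gripper_force: 69.1
```

Request:
drive_tool([
  {"fingers":10,"x":0,"y":-0.02,"z":0,"rx":0,"ry":0,"rz":0},
  {"fingers":10,"x":0,"y":0,"z":0,"rx":0,"ry":0,"rz":0},
  {"fingers":10,"x":0,"y":0,"z":0,"rx":0,"ry":0,"rz":0},
])

```text
time_s: 13.3
tool_pos: [0.556, -0.0363, 0.0484]
ee_rot: [0.68, 0.733, 0.0, 0.0]
wrist_force: [3.5, -0.0, 3.3]
grip_width: 0.204
gripper_force: 69.1
```

```bash
python3 -c "
from h import *
s=env.sense();print(s['tool_pos'],s['wrist_force'],s['moment'],Ro.from_quat(s['ee_rot']).as_matrix().round(4))"
```

```text
[ 0.55597303 -0.03626941  0.04841163] [ 3.50993167 -0.01655373  3.34759711] [ 0.25013246 -0.44668475 -0.27918063] [[-7.470e-02  9.972e-01  4.000e-04]
 [ 9.972e-01  7.470e-02 -0.000e+00]
 [-1.000e-04  4.000e-04 -1.000e+00]]
```

Request:
drive_tool([
  {"fingers":10,"x":0,"y":-0.02,"z":0,"rx":0,"ry":0,"rz":0},
  {"fingers":10,"x":0,"y":0,"z":0,"rx":0,"ry":0,"rz":0},
  {"fingers":10,"x":0,"y":0,"z":0,"rx":0,"ry":0,"rz":0},
])

```text
time_s: 13.6
tool_pos: [0.5558, -0.0363, 0.0485]
ee_rot: [0.68, 0.733, 0.001, 0.001]
wrist_force: [6.8, 0.9, -0.0]
grip_width: 0.204
gripper_force: 69.0
```

```bash
python3 b.py 6 end_board side_left; python3 -c "
from h import *
s=env.sense();print(s['tool_pos'],s['wrist_force'],s['moment'],Ro.from_quat(s['ee_rot']).as_matrix().round(4))"
```

```text
[[0.997, 0.075, 0.002], [0.071, -0.958, 0.277], [0.023, -0.277, -0.961]] [0.55  0.033 0.191] 295.9174257256156
end_board [(0.67, [0.5546, -0.0366, 0.0223])]
   0.93 14975 ztop 0.0978 ((552.45556640625, -0.7159996032714844), (18.14811897277832, 97.29798126220703), 3.960634231567383)
side_left [(0.63, [0.4607, 0.0319, 0.0165])]
   0.96 14651 ztop 0.0978 ((505.81610107421875, 35.58967971801758), (70.27348327636719, 18.305631637573242), 3.881920337677002)
[ 0.55582231 -0.03631201  0.04845   ] [ 8.26834638 -0.04443313  1.16149455] [ 0.36252889 -0.91522508 -0.50271427] [[-7.410e-02  9.972e-01  2.300e-03]
 [ 9.972e-01  7.410e-02  1.000e-04]
 [-1.000e-04  2.300e-03 -1.000e+00]]
```

View pics/w6.png

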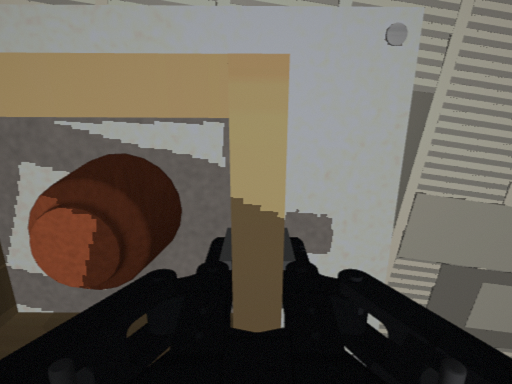

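Wrist picture: the board is closed up against the left side's end (no gap at column ~229), with its end at row 55 flush with the outer face. The wrist moment (-0.5 Nm) says the left side carries most of the load, so I'm turning slightly to share it and adding some push.

Request:
drive_tool([
  {"fingers":10,"x":0,"y":-0.005,"z":0,"rx":0,"ry":0,"rz":0.3},
  {"fingers":10,"x":0,"y":0,"z":0,"rx":0,"ry":0,"rz":0},
  {"fingers":10,"x":0,"y":0,"z":0,"rx":0,"ry":0,"rz":0},
  {"fingers":10,"x":0,"y":0,"z":0,"rx":0,"ry":0,"rz":0},
])

```text
time_s: 14.25
tool_pos: [0.5558, -0.0363, 0.0485]
ee_rot: [0.682, 0.731, 0.001, 0.001]
wrist_force: [9.4, 1.2, -1.1]
grip_width: 0.206
gripper_force: 68.8
```

```bash
cat > s.py <<'E'
from h import *
s=env.sense();print(s['time_s'],s['tool_pos'],s['wrist_force'],s['moment'],Ro.from_quat(s['ee_rot']).as_matrix().round(4).tolist())
E
python3 s.py
```

```text
14.25 [ 0.55581457 -0.03631381  0.04845283] [ 9.37644999  1.1812102  -1.06622687] [ 0.41628923 -1.05582787 -0.14503395] [[-0.0698, 0.9976, 0.0028], [0.9976, 0.0698, -0.0002], [-0.0004, 0.0027, -1.0]]
```

Request:
drive_tool([
  {"fingers":10,"x":0,"y":-0.01,"z":0.005,"rx":0,"ry":0,"rz":0.1},
  {"fingers":10,"x":0,"y":-0.01,"z":0.005,"rx":0,"ry":0,"rz":0},
  {"fingers":10,"x":0,"y":0,"z":0,"rx":0,"ry":0,"rz":0},
  {"fingers":10,"x":0,"y":0,"z":0,"rx":0,"ry":0,"rz":0},
])

```text
time_s: 14.65
tool_pos: [0.5559, -0.0363, 0.0485]
ee_rot: [0.683, 0.731, 0.002, 0.002]
wrist_force: [11.3, 2.1, -0.6]
grip_width: 0.206
gripper_force: 68.8
```

```bash
python3 s.py
```

```text
14.65 [ 0.55590545 -0.03632558  0.04846028] [11.270098    2.14037687 -0.58169279] [ 0.55724668 -1.42333574  0.0269618 ] [[-0.0683, 0.9977, 0.0052], [0.9977, 0.0683, -0.0003], [-0.0006, 0.0051, -1.0]]
```

Request:
drive_tool([
  {"fingers":10,"x":0,"y":-0.015,"z":0.005,"rx":0,"ry":0,"rz":0},
  {"fingers":10,"x":0,"y":-0.01,"z":0.005,"rx":0,"ry":0,"rz":0},
  {"fingers":10,"x":0,"y":0,"z":0,"rx":0,"ry":0,"rz":0},
  {"fingers":10,"x":0,"y":0,"z":0,"rx":0,"ry":0,"rz":0},
  {"fingers":10,"x":0,"y":0,"z":0,"rx":0,"ry":0,"rz":0},
])

```text
time_s: 15.15
tool_pos: [0.556, -0.0364, 0.0485]
ee_rot: [0.683, 0.731, 0.003, 0.003]
wrist_force: [15.7, 3.2, -0.5]
grip_width: 0.201
gripper_force: 68.8
```

```bash
python3 s.py
```

```text
15.15 [ 0.55597323 -0.03636151  0.04847033] [15.66534772  3.15611652 -0.51812732] [ 0.77217682 -1.91289502 -0.03480402] [[-0.068, 0.9977, 0.008], [0.9977, 0.068, -0.0003], [-0.0008, 0.0079, -1.0]]
```

About 15.7 N with near-zero yaw moment. Holding for 3 s.

Request:
drive_tool([
  {"fingers":10,"x":0,"y":0,"z":0,"rx":0,"ry":0,"rz":0},
  {"fingers":10,"x":0,"y":0,"z":0,"rx":0,"ry":0,"rz":0},
  {"fingers":10,"x":0,"y":0,"z":0,"rx":0,"ry":0,"rz":0},
  {"fingers":10,"x":0,"y":0,"z":0,"rx":0,"ry":0,"rz":0},
  {"fingers":10,"x":0,"y":0,"z":0,"rx":0,"ry":0,"rz":0},
])

```text
time_s: 15.65
tool_pos: [0.556, -0.0363, 0.0485]
ee_rot: [0.683, 0.731, 0.003, 0.003]
wrist_force: [15.7, 2.5, -0.1]
grip_width: 0.205
gripper_force: 68.8
```

Request:
drive_tool([
  {"fingers":10,"x":0,"y":0,"z":0,"rx":0,"ry":0,"rz":0},
  {"fingers":10,"x":0,"y":0,"z":0,"rx":0,"ry":0,"rz":0},
  {"fingers":10,"x":0,"y":0,"z":0,"rx":0,"ry":0,"rz":0},
  {"fingers":10,"x":0,"y":0,"z":0,"rx":0,"ry":0,"rz":0},
  {"fingers":10,"x":0,"y":0,"z":0,"rx":0,"ry":0,"rz":0},
])

```text
time_s: 16.15
tool_pos: [0.556, -0.0364, 0.0485]
ee_rot: [0.683, 0.731, 0.003, 0.003]
wrist_force: [15.8, 3.0, -0.6]
grip_width: 0.205
gripper_force: 68.8
```

```bash
python3 s.py; python3 b.py 7 end_board side_left; python3 s.py; python3 - <<'E'
from h import *
for c in("side","scene"):
    env.read_camera(c)
    for n in("end_board_center","seat","model_center"):print(c,n,lm(c,n))
E
python3 s.py
```

```text
16.15 [ 0.55599947 -0.03635672  0.04848313] [15.84929833  3.03374017 -0.57235223] [ 0.80024105 -1.99269661 -0.04288915] [[-0.0681, 0.9976, 0.008], [0.9977, 0.0681, -0.0003], [-0.0009, 0.008, -1.0]]
[[0.998, 0.069, 0.008], [0.064, -0.958, 0.278], [0.027, -0.277, -0.96]] [0.549 0.033 0.191] 295.9174257256156
end_board [(0.87, [0.551, -0.0361, 0.0193]), (0.52, [0.4691, -0.1226, 0.0173])]
   0.61 15127 ztop 0.0978 ((552.3491821289062, -1.4590110778808594), (18.389450073242188, 98.21257781982422), 4.004060745239258)
side_left [(0.73, [0.4617, 0.0327, 0.0127])]
   0.7 14361 ztop 0.0978 ((506.0001220703125, 35.61784744262695), (69.73069763183594, 17.94317626953125), 3.9386653900146484)
16.4 [ 0.55598568 -0.03633618  0.048494  ] [16.34407045  2.5035703  -1.13871608] [ 0.8326083  -1.97823843  0.04186152] [[-0.0681, 0.9976, 0.008], [0.9977, 0.0681, -0.0003], [-0.0009, 0.008, -1.0]]
side end_board_center [(0.58, [0.5576, -0.0358, 0.0565])]
side seat [(0.58, [0.5543, -0.0325, 0.0614])]
side model_center [(0.66, [0.4753, -0.0286, 0.0494])]
scene end_board_center [(0.77, [0.557, -0.0369, 0.0571])]
scene seat [(0.73, [0.5567, -0.037, 0.0167]), (0.71, [0.5588, -0.0349, 0.0603])]
scene model_center [(0.89, [0.4735, -0.0285, 0.0473]), (0.54, [0.7106, -0.2823, 0.0138])]
16.8 [ 0.5559784  -0.03634505  0.04847817] [16.34979817  2.72376395 -0.83781355] [ 0.83910761 -1.89751987  0.01283673] [[-0.0681, 0.9976, 0.008], [0.9977, 0.0681, -0.0003], [-0.0008, 0.0079, -1.0]]
```

Request:
drive_tool([
  {"fingers":10,"x":0,"y":0,"z":0,"rx":0,"ry":0,"rz":0},
  {"fingers":10,"x":0,"y":0,"z":0,"rx":0,"ry":0,"rz":0},
  {"fingers":10,"x":0,"y":0,"z":0,"rx":0,"ry":0,"rz":0},
  {"fingers":10,"x":0,"y":0,"z":0,"rx":0,"ry":0,"rz":0},
  {"fingers":10,"x":0,"y":0,"z":0,"rx":0,"ry":0,"rz":0},
])

```text
time_s: 17.3
tool_pos: [0.556, -0.0363, 0.0485]
ee_rot: [0.683, 0.731, 0.003, 0.003]
wrist_force: [16.1, 1.9, -0.4]
grip_width: 0.206
gripper_force: 68.8
```

Request:
drive_tool([
  {"fingers":10,"x":0,"y":0,"z":0,"rx":0,"ry":0,"rz":0},
  {"fingers":10,"x":0,"y":0,"z":0,"rx":0,"ry":0,"rz":0},
  {"fingers":10,"x":0,"y":0,"z":0,"rx":0,"ry":0,"rz":0},
  {"fingers":10,"x":0,"y":0,"z":0,"rx":0,"ry":0,"rz":0},
  {"fingers":10,"x":0,"y":0,"z":0,"rx":0,"ry":0,"rz":0},
])

```text
time_s: 17.8
tool_pos: [0.556, -0.0363, 0.0485]
ee_rot: [0.683, 0.731, 0.003, 0.003]
wrist_force: [14.7, 2.4, -0.4]
grip_width: 0.203
gripper_force: 68.8
```

Request:
drive_tool([
  {"fingers":10,"x":0,"y":0,"z":0,"rx":0,"ry":0,"rz":0},
  {"fingers":10,"x":0,"y":0,"z":0,"rx":0,"ry":0,"rz":0},
  {"fingers":10,"x":0,"y":0,"z":0,"rx":0,"ry":0,"rz":0},
  {"fingers":10,"x":0,"y":0,"z":0,"rx":0,"ry":0,"rz":0},
  {"fingers":10,"x":0,"y":0,"z":0,"rx":0,"ry":0,"rz":0},
])

```text
time_s: 18.3
tool_pos: [0.556, -0.0363, 0.0485]
ee_rot: [0.683, 0.731, 0.003, 0.003]
wrist_force: [16.1, 3.0, -0.8]
grip_width: 0.202
gripper_force: 68.8
```

```bash
python3 s.py; python3 -c "
from bench import env
print(env.finish_job())"
```

```text
18.3 [ 0.55600835 -0.03634185  0.04849665] [16.10424908  2.98038718 -0.83863277] [ 0.81130441 -1.91255139  0.04866047] [[-0.0682, 0.9976, 0.0081], [0.9977, 0.0682, -0.0003], [-0.0009, 0.008, -1.0]]
the job is handed in; nothing more can be done
None
```

I handed the job in with the arm still pressing: the fourth board stands square and flush across the open end, held about 3 s at roughly 16 N, shared about evenly by wrist-moment reading (side contact forces not measured directly); no verdict was returned.

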